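# Fetch the compact cylinder from behind the tall units

### The job

Clear the three tall units (regulator, valve, air reservoir) off the front of the component plate and stand them upright on the side tray; then fetch the compact cylinder that stood behind them and seat it flat in the pocket of the assembly nest. After that put each tall unit back upright on the very place where it stood, squarely as before. Never tip a tall unit over, and leave the small bush and gripper jaw at the back of the plate where they are.

Things in the scene. Friction and masses are not known exactly. Their poses are not given: they have to be found in the camera images.
- rack: Fixed component plate, aluminium, 170 (x) by 270 (y) by 12 mm; origin at centre of underside, +x away from robot. Dark 52 mm squares at x -40, y -88, 0, 88 mm mark the places of the tall units (any order, within 3 mm). Back row at x about 11: cylinder in the middle (y within 15), bush and jaw at y 108 and -108. Guard bar 20 mm square along y at x 75, top 117 mm above origin, posts at y 125, -125.
- regulator: Tall loose unit, pressure regulator: square aluminium block 42 x 42 x 56 mm with a round black knob on top (34 mm across, from 62 to 98 mm height). 98 mm tall, 0.35 kg give or take 25 percent. Origin at the centre of its underside, z up. Best gripped from above by the knob, about 75 mm above the origin. Its sides are parallel to x and y of the plate within 0.08 rad at the start.
- valve: Tall loose unit, solenoid valve: square steel block 42 x 42 x 52 mm with a grey square coil 36 x 36 mm on top, 100 mm tall in all, 0.4 kg give or take 25 percent. Origin at the centre of its underside, z up. Best gripped by the coil, about 75 mm above the origin, across y or x. Its sides are parallel to x and y of the plate within 0.08 rad at the start.
- reservoir: Tall loose unit, air reservoir: round steel cylinder 42 mm across, straight up to 88 mm height, domed top with a small brass stub, 100 mm tall, 0.3 kg give or take 25 percent. Origin at the centre of its underside, z up. Can be gripped across any diameter, about 70 to 75 mm above the origin.
- cylinder: The thing to fetch, a compact pneumatic cylinder: low aluminium block 30 mm (x) by 44 mm (y) by 42 mm tall, with a round steel rod end (14 mm across, 8 mm high) on the middle of its top. 0.15 kg. Origin at the centre of its underside, z up. Stands in the middle of the back row, some 15 mm behind the tall units, its sides parallel to x and y of the plate within 0.12 rad.
- bush: Bystander: plain steel bush (ring) 32 mm across, 28 mm high, standing at one end of the back row of the plate. Origin at the centre of its underside. Leave it there.
- jaw: Bystander: small dark L-shaped gripper jaw, 30 x 22 mm, 30 mm high, at the other end of the back row of the plate. Origin at the centre of its underside. Leave it there.
- tray: Side tray: shallow grey tray 260 mm (its x) by 130 mm (its y), fixed, on the left or the right of the plate. Origin at the centre of its underside; its inner floor is 5 mm above the origin, its rim 16 mm above the origin and 5 mm thick. Room for the three tall units in a row along its x, 83 mm apart.
- nest: Fixed assembly nest: steel base 160 x 130 x 12 mm, on the other side of the plate from the tray. Origin on its underside, below the pocket centre. Pocket: black strips 6 mm thick round a clear 40 (x) by 54 mm (y); floor 12 mm above origin, strips 8 mm higher. The cylinder's 44 mm side goes along y, either way round, 5 mm play all round. A block 32 mm above origin lies at x 45 to 95 mm.

How it is judged:
By the outcome, as a careful person would: the job done as asked, in the order asked, and still so for the second after the job is handed in, with the robot touching nothing.
It also fails if it takes over 144 s, if anything falls off the work surface, if the arm or the gripper's body presses on something with over 40 N, if the wrist force passes 120 N, or if a joint passes its speed limit or range.

### The arm

A 6-joint arm with a two-finger parallel gripper is mounted at the origin on the work surface. World frame = base frame: x ahead of the robot, y to its left, z up, the work surface at z = 0. Lengths are in m, angles in rad, forces in N, time in s.
With the tool pointing down it reaches from about 0.3 to 0.775 m from the base axis. Payload 14.6 kg.
Tool frame: the origin (TCP) lies at the very end of the fingers, on their centre line; the grasp point (between the pads) lies 19 mm behind it; z points along the fingers, y is the line along which they close (so a half turn about z gives the same grasp; the last joint's range is limited). The gripper opens to 94 mm and grips with 3 to 60 N. Pads are 16 mm wide; open, the fingers measure 119 mm over their backs; the gripper's body (75 mm by 177 mm) begins 78 mm behind the grasp point.
Start: joints at [-1.407, 0.3, 1.521, -0, 1.321, -0.067], TCP at [0.126, -0.535, 0.205] pointing down, gripper open.
Joint ranges: [-3.03, 3.03], [-0.79, 2.21], [0.23, 2.52], [-1.04, 4.18], [0, 3.07], [-2.55, 2.55]. Speed limits (rad/s): [2.22, 2.22, 2.57, 3.14, 3.14, 3.14].

### API

Orientations are given as [roll, pitch, yaw] about the fixed x, y, z axes, in that order (R = Rz(yaw) Ry(pitch) Rx(roll)).
In Python, from station import ctrl, camera, camera_info, finder gives the robot as it stands.
- The arm moves only by the tool carry_out, never from a script. Its argument "motion" is a list of rows, each a list of 2 entries, a list of its own where there are three numbers: the shift along the tool's x, y, z as a fraction of full scale, then the turn about the tool's z as a fraction of full scale. A call has 1 to 12 rows; each row is the pose to reach, as a shift and turn from the pose commanded when the call began, along the tool's axes at that moment, turning the shorter way round; what a row does not reach only later rows make up. Full scale, the value 1, is 200 mm for a shift and 360 degrees for a turn. A row lasts 1/10 s, in which the tool goes at most 50 mm and 8.59 degrees, less where a joint would pass 70% of its speed; a pose out of reach is approached as far as the arm can. A call with a number of a shift or a turn outside -1 to 1 is refused whole. A call with a gripper value outside its range is refused whole. "hand" is the closure, from -1 (fully open) to 1 (shut), set as the call begins (left out, the last holds). The fingers move at their own pace and stop on an object; "force" is the grip in N (left out, the last holds). Time passes only in rows, so rows that repeat a pose let the fingers close. It gives the time, the measured TCP pose, the force, the opening and the grip force at its end, in the units of the state.
- ctrl.get_obs(): the state, without advancing time (a new reading comes with each control period).
- camera(name): name is "scene" or "top" or "wrist"; returns (picture, depth): 420x560x3 uint8, blue, green, red; 420x560 float32, m along the optical axis (not along the pixel's ray), 0 where there is no reading.
- camera_info(name): a dict with "camera_matrix" (3x3 intrinsics, pixels), "dist_coeffs" ([k1, k2, p1, p2, k3] as OpenCV has them; the pictures are not rectified), "origin" and "attitude" of the camera in the world. Camera axes: x right, y down, z forward; pixel columns grow to the right and rows downward; lengths in m; the calibration is good to about 2 mm. A picture is of the moment at which its call begins: read the wrist's pose just before it. camera_info takes no time and is no camera call; for the wrist camera it gives the pose at the moment of the call.
- ctrl.hand_in(): hands the job in; it is judged then, once.
Trained networks look in the newest picture that a camera, given by its name, has taken for a name from the list of things; names that differ only in an ending like _2 or _b are one class to them, and where a whole thing is asked for, a point or a joint stands for the part that bears it (a point fixed in the world has none). Each returns a list of dicts, best first, with "conf" (0 to 1); they miss things now and then, are a little off and sometimes report something else, mostly with a low value. They report only what shows in the picture. A call takes as long as a camera call.
- finder.boxes_of(camera, query): "location" ([column, row] in pixels, amid what is visible of it).
- finder.cut_out(camera, query): "mask" (420x560 bool, what is visible of it) and "location" ([column, row] in pixels, amid what is visible of it).
- finder.pinpoint(camera, query): "location" ([column, row] in pixels: a listed point, or the origin of a listed thing).
The state is a dict: "time_s": time; "qpos": joint angles; "joint_vel": joint speeds; "tau": joint torques, N m; "ee_pos": TCP position; "eef_rot": TCP orientation; "force": force on the tool from outside, world axes, zero at the start; "moment": the same for the moment, N m; "grip_width": finger opening in m; "grip_force": force on a finger pad.
Only numpy, scipy, OpenCV 4.12 (cv2) and the standard library are available. Lean on these libraries where they do the work, as an engineer would, in place of code of your own. Each camera call takes 0.05 s, during which the arm holds its last target. There are 200 camera calls.

## Working session

There is one attempt and no reset: what is moved stays moved. The work goes in short steps, Python scripts to look and compute and a tool call to move; the robot and the scene stay as the last step left them, time stands still between calls to the robot, and variables do not carry over. Pictures are saved under pics/ and viewed, at most 14 in all, crops included, and the job is handed in when it is done.

Besides the shell and the picture viewer there is one more tool, called after "Emit:" as name(argument=value, ...) on one line, values as JSON. carry_out: Moves the arm, as the interface text tells. Its arguments: {"type":"object","properties":{"motion":{"type":"array","items":{"type":"array"}},"hand":{"type":"number"},"force":{"type":"number"}},"required":["motion"]}

```bash
ls; mkdir -p pics; python3 - <<'E'
from station import ctrl,camera,camera_info,finder
import cv2,numpy as np
for n in("scene","top"):
    p,d=camera(n);cv2.imwrite(f"pics/{n}0.png",p);i=camera_info(n);print(n,i)
o=ctrl.get_obs();print(o)
E
```

```text
pics
scene {'camera_matrix': array([[439.04997161,   0.        , 278.95002776],
       [  0.        , 439.04997161, 208.03810959],
       [  0.        ,   0.        ,   1.        ]]), 'dist_coeffs': array([-0.08902686,  0.        ,  0.        ,  0.        ,  0.        ]), 'origin': array([ 0.81214972, -0.46765852,  0.69502814]), 'attitude': array([-2.43694828e+00, -8.11603448e-04,  5.27480746e-01])}
top {'camera_matrix': array([[385.31302797,   0.        , 278.21998413],
       [  0.        , 385.31302797, 217.21541065],
       [  0.        ,   0.        ,   1.        ]]), 'dist_coeffs': array([-0.09516702,  0.        ,  0.        ,  0.        ,  0.        ]), 'origin': array([ 0.42038486, -0.01736502,  0.90517395]), 'attitude': array([-3.00582589,  0.02981568, -1.56047051])}
{'time_s': 0.1, 'qpos': array([-1.40662289e+00,  3.00383546e-01,  1.52153558e+00, -1.82849415e-06,
        1.32068838e+00, -6.66151435e-02]), 'joint_vel': array([ 1.35132785e-03, -1.29982254e-03,  9.08992317e-05,  9.98159063e-05,
        4.51298204e-04, -5.77566970e-05]), 'tau': array([ 2.92861165e-03, -5.32645655e+01, -3.53282940e+01,  7.10223941e-02,
        2.34973856e-02, -5.89728961e-05]), 'ee_pos': array([ 0.12575923, -0.53518335,  0.2049536 ]), 'eef_rot': array([-3.14057994e+00, -6.57870056e-05,  2.30788997e-01]), 'force': array([ 0.37007233, -0.19403991,  1.10213061]), 'moment': array([-0.02299208,  0.04151375,  0.05772172]), 'grip_force': 0.0, 'grip_width': 0.09415699397750964}
```

View pics/scene0.png

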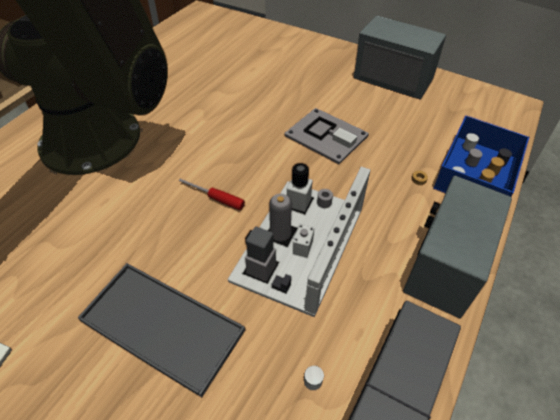

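View pics/top0.png

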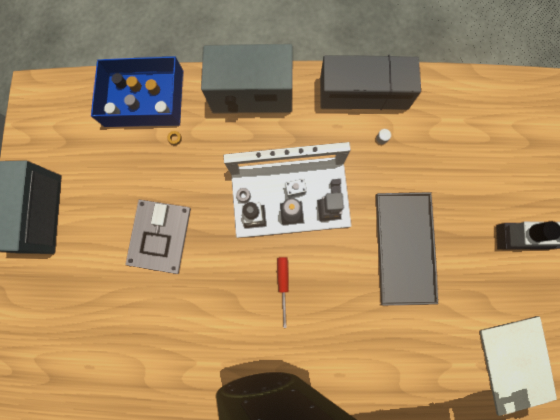

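The top view shows the nest at left (y+, px 158,240) and the tray at right (px 407,250). On the plate are the regulator (252,212), reservoir (291,208), valve (332,205), cylinder (296,187), bush (243,195) and jaw (336,186).

```bash
cat > h.py <<'E'
from station import ctrl,camera,camera_info,finder
import cv2,numpy as np
from scipy.spatial.transform import Rotation as R
def cloud(n):
    i=camera_info(n);p,d=camera(n)
    v,u=np.mgrid[:420,:560]
    xy=cv2.undistortPoints(np.stack([u,v],-1).reshape(-1,1,2).astype(np.float64),i["camera_matrix"],i["dist_coeffs"]).reshape(420,560,2)
    c=np.dstack([xy,np.ones((420,560))])*d[...,None]
    W=c@R.from_euler("xyz",i["attitude"]).as_matrix().T+i["origin"]
    W[d==0]=np.nan
    return p,W
def rect(P):
    (c,s,a)=cv2.minAreaRect((P[:,:2]*1000).astype(np.float32))
    a=(a+45)%90-45
    return np.round(c,1),np.round(s,1),round(a,2)
E
python3 - <<'E'
from h import *
for n in("top","scene"):
    p,W=cloud(n)
    for q in("rack","regulator","valve","reservoir","cylinder","bush","jaw","tray","nest"):
        r=finder.cut_out(n,q)
        if not r: print(n,q,"none");continue
        m=cv2.erode(r[0]["mask"].astype(np.uint8),np.ones((2,2)))>0
        P=W[m];P=P[np.isfinite(P[:,0])]
        zt=np.percentile(P[:,2],97)
        T=P[abs(P[:,2]-zt)<.006] 
        print(n,q,round(r[0]["conf"],2),len(P),"ztop",round(zt,4),"all",*rect(P),"top",*rect(T), "med",np.round(np.median(T,0)*1e3,1))
i=camera_info("wrist");o=ctrl.get_obs();print(i)
Rt=R.from_euler("xyz",o["eef_rot"]);print(Rt.inv().apply(i["origin"]-o["ee_pos"]),(Rt.inv()*R.from_euler("xyz",i["attitude"])).as_matrix().round(3))
p,d=camera("wrist");cv2.imwrite("pics/w0.png",p)
E
```

```text
top rack 0.71 7020 ztop 0.1196 all [597.  -16.6] [180.4 265.9] 5.82 top [665.8  -9.9] [ 19.  265.4] 6.06 med [665.1  -9.9 118.1]
top regulator 0.68 387 ztop 0.1134 all [542.1  65.1] [41.  39.6] 8.61 top [543.5  65.5] [29.3 30.6] 16.66 med [543.6  66.4 111.3]
top valve 0.78 462 ztop 0.1152 all [ 559.7 -115.2] [38.4 51.9] 3.8 top [ 559.4 -109.8] [37.6 35.5] 0.46 med [ 561.2 -110.5  113. ]
top reservoir 0.69 349 ztop 0.1133 all [548.2 -20.9] [36.6 38.1] 44.68 top [551.5 -20.3] [34.  32.9] -16.43 med [550.5 -21.  109.5]
top cylinder 0.71 285 ztop 0.0641 all [598.3 -34.5] [43.4 50. ] 16.59 top [603.3 -28. ] [18.8 32.1] 12.83 med [605.4 -30.   62.7]
top bush 0.65 141 ztop 0.044 all [580.6  89. ] [45.6 27. ] 0.76 top [589.3  89.8] [28.2 25.5] 0.68 med [588.7  88.6  40.5]
top jaw 0.49 273 ztop 0.064 all [604.4 -29.9] [27.8 42.3] 13.43 top [603.3 -28. ] [18.8 32.1] 12.83 med [605.4 -30.   62.7]
top tray 0.91 6273 ztop 0.0181 all [ 470.4 -291.8] [262.8 138.3] 1.41 top [ 472.  -288.5] [259.9 131.1] 1.65 med [ 461.3 -294.2   16.7]
top nest 0.98 3551 ztop 0.0336 all [494.8 298.6] [134.9 161.7] -8
[... 938 characters left out ...]
 top [ 475.  -286.9] [260.3 131.2] 1.48 med [ 505.2 -309.9   15. ]
scene nest 0.93 2541 ztop 0.0317 all [499.7 295.6] [132.9 159.1] -8.1 top [541.6 290.5] [32.9 62.5] -11.06 med [548.7 287.6  31.2]
{'camera_matrix': array([[307.44464033,   0.        , 282.87091642],
       [  0.        , 307.44464033, 208.6645677 ],
       [  0.        ,   0.        ,   1.        ]]), 'dist_coeffs': array([-0.04417172,  0.        ,  0.        ,  0.        ,  0.        ]), 'origin': array([ 0.20257091, -0.51756544,  0.38473539]), 'attitude': array([ 2.86317199e+00,  2.66657574e-04, -1.34000170e+00])}
[ 0.07879751  0.00019554 -0.17925911] [[-0.    -0.961 -0.275]
 [ 1.     0.    -0.   ]
 [ 0.    -0.275  0.961]]
```

Emit:
carry_out(motion=[[[0.1,-0.08,0],0],[[0.25,-0.2,0],0],[[0.45,-0.35,0],0],[[0.65,-0.5,0],0],[[0.8,-0.62,0],0],[[0.9,-0.7,0],0]], hand=-0.4, force=35)

```text
time_s: 1.75
ee_pos: [0.2702, -0.3561, 0.2057]
eef_rot: [3.141, -0.0, 0.232]
force: [0.2, -0.8, -0.3]
grip_width: 0.0657
grip_force: 0.0
```

Emit:
carry_out(motion=[[[0.1,-0.08,0],0],[[0.25,-0.2,0],0],[[0.45,-0.35,0],0],[[0.65,-0.5,0],0],[[0.8,-0.62,0],0],[[0.9,-0.7,0],0]])

```text
time_s: 2.35
ee_pos: [0.4134, -0.1784, 0.2056]
eef_rot: [3.141, -0.0, 0.233]
force: [0.3, -0.2, 0.1]
grip_width: 0.0657
grip_force: 0.0
```

Emit:
carry_out(motion=[[[0.1,-0.08,0],0.005],[[0.25,-0.2,0],0.01],[[0.45,-0.35,0],0.015],[[0.65,-0.5,0],0.021],[[0.8,-0.62,0],0.021],[[0.8,-0.62,0],0.021],[[0.8,-0.62,0],0.021]])

```text
time_s: 3.05
ee_pos: [0.5395, -0.0228, 0.2051]
eef_rot: [3.142, 0.001, 0.1]
force: [-0.5, -0.6, -0.2]
grip_width: 0.0658
grip_force: 0.0
```

```bash
python3 - <<'E'
from h import *
n="wrist"
p,W=cloud(n);cv2.imwrite("pics/w1.png",p);np.save("w1.npy",W)
for q in("rack","regulator","valve","reservoir","cylinder","bush","jaw"):
    r=finder.cut_out(n,q)
    if not r: print(n,q,"none");continue
    P=W[cv2.erode(r[0]["mask"].astype(np.uint8),np.ones((2,2)))>0];P=P[np.isfinite(P[:,0])]
    zt=np.percentile(P[:,2],97)
    T=P[abs(P[:,2]-zt)<.006] 
    print(q,round(r[0]["conf"],2),len(P),"ztop",round(zt,4),"all",*rect(P),"top",*rect(T), "med",np.round(np.median(T,0)*1e3,1))
B=W[(W[...,2]>.108)&(W[...,0]>.63)];print("bar",len(B),rect(B))
E
```

```text
rack 0.69 30383 ztop 0.1184 all [591.7 -17.3] [168.6 332.3] 5.98 top [665.7  -9.2] [ 19.9 268.5] 5.92 med [665.5  -9.5 117. ]
regulator 0.19 1089 ztop 0.0625 all [605.6 -29.1] [28.9 42.5] 12.47 top [605.9 -28.3] [13.  13.3] 5.83 med [606.1 -28.4  62. ]
valve 0.63 2762 ztop 0.113 all [ 545.4 -118.2] [93.8 51.5] 27.74 top [ 561. -109.] [40.8 35.7] 5.64 med [ 563.9 -108.2  111.8]
reservoir 0.66 1754 ztop 0.1122 all [539.5 -27.4] [69.9 40.4] 32.36 top [551.2 -19.7] [33.2 33.3] -41.48 med [552.  -19.6 108.1]
cylinder 0.83 1149 ztop 0.0625 all [603.9 -29.2] [34.5 43.8] 12.93 top [605.9 -28.3] [13.  13.3] 5.83 med [606.1 -28.4  62. ]
bush 0.76 620 ztop 0.0411 all [590.3  90.3] [28.5 29.5] 37.1 top [590.2  90.5] [28.5 29.1] 37.1 med [590.6  89.3  39.9]
jaw 0.67 591 ztop 0.0431 all [ 611.5 -125.1] [29.5 27.5] 6.12 top [ 620.6 -121.6] [10.6 21.6] 6.02 med [ 620.7 -121.2   41.9]
bar 9085 (array([666.3,  -8.7]), array([ 21.2, 270.1]), 5.83)
```

View pics/w1.png

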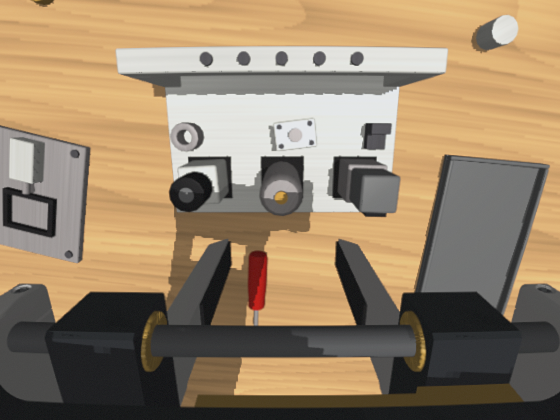

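The wrist view shows the units on their dark squares: regulator knob (190,193), reservoir (281,193), valve (378,190), and the cylinder at (295,133), skewed a little. The wrist cloud agrees with the top camera.

```bash
python3 - <<'E'
from h import *
W=np.load("w1.npy");P=W[np.isfinite(W[...,0])]
def sel(x,y,r,z0,z1):return P[(np.hypot(P[:,0]-x,P[:,1]-y)<r)&(P[:,2]>z0)&(P[:,2]<z1)]
for nm,c,z0,z1 in(("reg",(.5427,.0669),.104,.118),("reg block",(.5427,.0669),.062,.072),("res",(.5516,-.0207),.094,.12),("res stub",(.5516,-.0207),.1095,.12),("valve",(.5605,-.1082),.108,.118),("vblock",(.5605,-.1082),.058,.068),("cyl",(.604,-.029),.051,.057)):
    Q=sel(*c,.032,z0,z1)
    if len(Q)>5: print(nm,len(Q),Q[:,2].max().round(4),rect(Q),cv2.minEnclosingCircle((Q[:,:2]*1000).astype(np.float32)))
c,s=np.cos(.102),np.sin(.102);print("places",[(551.6-s*y,-20.7+c*y) for y in(88,0,-88)])
E
```

```text
reg 1059 0.1124 (array([545. ,  66.9]), array([33.8, 33.3]), -25.64) ((544.5584106445312, 66.9174575805664), 17.192218780517578)
reg block 619 0.0701 (array([544.7,  66.7]), array([42.3, 42.2]), 8.23) ((545.4530639648438, 66.67439270019531), 27.58055305480957)
res 1495 0.1138 (array([551.1, -19.4]), array([40.9, 41.2]), -27.07) ((550.9916381835938, -19.34029197692871), 21.01755142211914)
res stub 162 0.1138 (array([554.4, -19.5]), array([29.1, 19.9]), -5.45) ((552.7332153320312, -19.312122344970703), 14.614799499511719)
valve 1496 0.1147 (array([ 563.2, -109.3]), array([36.5, 36.6]), 4.59) ((563.6646118164062, -109.13417053222656), 24.29683494567871)
vblock 346 0.0679 (array([ 563.2, -109.3]), array([42.4, 42.8]), 4.81) ((563.3056030273438, -108.9950180053711), 28.650171279907227)
cyl 1045 0.0565 (array([606.1, -28.6]), array([30.1, 44.1]), 12.47) ((606.0081176757812, -28.392330169677734), 25.398540496826172)
places [(np.float64(542.6395562894128), np.float64(66.84262075417548)), (np.float64(551.6), np.float64(-20.7)), (np.float64(560.5604437105873), np.float64(-108.24262075417549))]
```

```bash
cat > plan.py <<'E'
import numpy as np,sys
def step(cur,tgt,yaw=.1):
    d=np.array(tgt,float)-cur;c,s=np.cos(yaw),np.sin(yaw)
    return np.round(np.array([d[0]*c+d[1]*s,d[0]*s-d[1]*c,-d[2]])/200,4).tolist()
def path(cur,tgts,yaw=.1):
    for t in tgts: print(t,step(cur,t,yaw)); cur=t
E
python3 - <<'E'
from h import *
from plan import *
o=ctrl.get_obs();c=o["ee_pos"]*1000;print(c,o["eef_rot"])
V=(563,-109.2);R_=(551.2,-19.4);G=(544.8,66.8);T=[(555,-286.5),(472,-288.5),(389,-290.5)]
path(c,[(*V,72)]);
for a,z,t in((V,72,T[0]),(R_,67,T[1]),(G,72,T[2])):
    print("pick->tray"); print(step((*a,z),(*t,z-6.5)))
print("tray->next");path((*T[0],65.5),[(*R_,67)]);path((*T[1],60.5),[(*G,72)])
E
```

```text
[539.43826435 -23.66040111 205.64927188] [ 3.14155482e+00 -3.09486254e-04  9.80171804e-02]
(563, -109.2, 72) [0.0745, 0.4373, 0.6682]
pick->tray
[-0.1283, 0.8781, 0.0325]
pick->tray
[-0.5283, 1.2992, 0.0325]
pick->tray
[-0.9535, 1.6998, 0.0325]
tray->next
(551.2, -19.4, 67) [0.1144, -1.3307, -0.0075]
(544.8, 66.8, 72) [0.5395, -1.7313, -0.0575]
```

Emit:
carry_out(motion=[[[0.01,0.08,0],0],[[0.035,0.2,0],0],[[0.06,0.35,0],0],[[0.0745,0.4373,0],0],[[0.0745,0.4373,0.1],0],[[0.0745,0.4373,0.25],0],[[0.0745,0.4373,0.42],0],[[0.0745,0.4373,0.55],0],[[0.0745,0.4373,0.63],0],[[0.0745,0.4373,0.6682],0],[[0.0745,0.4373,0.6682],0]])

```text
time_s: 4.55
ee_pos: [0.5628, -0.109, 0.0712]
eef_rot: [-3.141, 0.001, 0.099]
force: [-0.2, -0.3, 0.2]
grip_width: 0.066
grip_force: 0.0
```

Emit:
carry_out(motion=[[[0,0,0],0],[[0,0,0],0],[[0,0,0],0],[[0,0,0],0],[[0,0,0],0]], hand=1)

```text
time_s: 5.05
ee_pos: [0.5633, -0.1088, 0.0722]
eef_rot: [3.141, -0.001, 0.099]
force: [-0.9, -0.4, 2.9]
grip_width: 0.0357
grip_force: 34.8
```

Emit:
carry_out(motion=[[[0,0,-0.03],0],[[0,0,-0.1],0],[[0,0,-0.17],0],[[0,0.03,-0.2],0],[[-0.01,0.1,-0.2],0],[[-0.03,0.22,-0.2],0],[[-0.055,0.37,-0.2],0],[[-0.075,0.52,-0.2],0],[[-0.1,0.67,-0.2],0],[[-0.115,0.79,-0.2],0],[[-0.125,0.85,-0.2],0],[[-0.1283,0.8781,-0.2],0]])

```text
time_s: 6.25
ee_pos: [0.5542, -0.2873, 0.1113]
eef_rot: [-3.141, 0.001, 0.097]
force: [0.2, 0.3, -4.7]
grip_width: 0.0358
grip_force: 34.8
```

Emit:
carry_out(motion=[[[0,0,0.03],0],[[0,0,0.1],0],[[0,0,0.165],0],[[0,0,0.205],0],[[0,0,0.225],0],[[0,0,0.2325],0],[[0,0,0.2325],0]])

```text
time_s: 6.95
ee_pos: [0.555, -0.286, 0.0655]
eef_rot: [3.141, -0.0, 0.099]
force: [0.4, 0.1, -4.4]
grip_width: 0.0359
grip_force: 34.9
```

Emit:
carry_out(motion=[[[0,0,0],0],[[0,0,0],0],[[0,0,0],0],[[0,0,0],0]], hand=-0.4)

```text
time_s: 7.35
ee_pos: [0.555, -0.2862, 0.0657]
eef_rot: [3.141, -0.001, 0.099]
force: [0.6, 0.0, -0.0]
grip_width: 0.0639
grip_force: 0.0
```

Emit:
carry_out(motion=[[[0,0,-0.08],0],[[0,0,-0.22],0],[[0,0,-0.4],0],[[0,-0.05,-0.5],0],[[0,-0.2,-0.5],0],[[0,-0.38,-0.5],0],[[0,-0.56,-0.5],0],[[0,-0.74,-0.5],0],[[0,-0.9,-0.5],0]])

```text
time_s: 8.25
ee_pos: [0.5369, -0.1054, 0.1668]
eef_rot: [3.141, -0.001, 0.099]
force: [0.7, -0.7, 0.1]
grip_width: 0.0661
grip_force: 0.0
```

Emit:
carry_out(motion=[[[0.03,-0.15,0],0],[[0.08,-0.29,0],0],[[0.11,-0.39,0],0],[[0.1144,-0.4307,0],0],[[0.1144,-0.4307,0.06],0],[[0.1144,-0.4307,0.18],0],[[0.1144,-0.4307,0.32],0],[[0.1144,-0.4307,0.43],0],[[0.1144,-0.4307,0.48],0],[[0.1144,-0.4307,0.4925],0],[[0.1144,-0.4307,0.4925],0]])

```text
time_s: 9.35
ee_pos: [0.5515, -0.0194, 0.0672]
eef_rot: [3.141, -0.0, 0.098]
force: [-0.6, -0.1, -0.1]
grip_width: 0.0657
grip_force: 0.0
```

Emit:
carry_out(motion=[[[0,0,0],0],[[0,0,0],0],[[0,0,0],0],[[0,0,0],0],[[0,0,0],0]], hand=1)

```text
time_s: 9.85
ee_pos: [0.5516, -0.019, 0.0673]
eef_rot: [3.141, -0.001, 0.099]
force: [-0.3, -0.2, 4.3]
grip_width: 0.0416
grip_force: 35.0
```

Emit:
carry_out(motion=[[[0,0,-0.03],0],[[0,0,-0.1],0],[[0,0,-0.17],0],[[-0.01,0.02,-0.2],0],[[-0.04,0.09,-0.2],0],[[-0.1,0.22,-0.2],0],[[-0.17,0.38,-0.2],0],[[-0.24,0.54,-0.2],0],[[-0.31,0.7,-0.2],0],[[-0.37,0.85,-0.2],0]])

```text
time_s: 10.85
ee_pos: [0.493, -0.1976, 0.1065]
eef_rot: [-3.141, 0.001, 0.098]
force: [0.1, -1.3, -2.7]
grip_width: 0.0414
grip_force: 35.0
```

Emit:
carry_out(motion=[[[-0.055,0.15,0],0],[[-0.11,0.29,0],0],[[-0.14,0.39,0],0],[[-0.155,0.435,0],0],[[-0.1583,0.4492,0],0],[[-0.1583,0.4492,0.05],0],[[-0.1583,0.4492,0.12],0],[[-0.1583,0.4492,0.18],0],[[-0.1583,0.4492,0.22],0],[[-0.1583,0.4492,0.2325],0],[[-0.1583,0.4492,0.2325],0]])

```text
time_s: 11.95
ee_pos: [0.472, -0.2876, 0.0601]
eef_rot: [-3.141, 0.0, 0.099]
force: [-0.0, 2.5, 0.7]
grip_width: 0.0414
grip_force: 35.0
```

Emit:
carry_out(motion=[[[0,0,0],0],[[0,0,0],0],[[0,0,0],0],[[0,0,0],0]], hand=-0.4)

```text
time_s: 12.35
ee_pos: [0.4719, -0.2879, 0.0603]
eef_rot: [3.141, -0.0, 0.099]
force: [-0.0, 0.0, -0.5]
grip_width: 0.0654
grip_force: 0.0
```

Emit:
carry_out(motion=[[[0,0,-0.08],0],[[0,0,-0.22],0],[[0,0,-0.4],0],[[0.02,-0.05,-0.5],0],[[0.06,-0.19,-0.5],0],[[0.12,-0.37,-0.5],0],[[0.18,-0.56,-0.5],0],[[0.24,-0.75,-0.5],0],[[0.3,-0.95,-0.5],0]])

```text
time_s: 13.25
ee_pos: [0.513, -0.0915, 0.1605]
eef_rot: [3.141, -0.0, 0.098]
force: [0.7, 0.3, 0.4]
grip_width: 0.0656
grip_force: 0.0
```

Emit:
carry_out(motion=[[[0.06,-0.2,0],0],[[0.12,-0.4,0],0],[[0.18,-0.59,0],0],[[0.22,-0.72,0],0],[[0.2395,-0.7813,0],0],[[0.2395,-0.7813,0.06],0],[[0.2395,-0.7813,0.2],0],[[0.2395,-0.7813,0.34],0],[[0.2395,-0.7813,0.42],0],[[0.2395,-0.7813,0.4425],0],[[0.2395,-0.7813,0.4425],0]])

```text
time_s: 14.35
ee_pos: [0.5447, 0.0662, 0.0712]
eef_rot: [3.142, 0.001, 0.098]
force: [-0.7, 0.3, -0.2]
grip_width: 0.0658
grip_force: 0.0
```

Emit:
carry_out(motion=[[[0,0,0],0],[[0,0,0],0],[[0,0,0],0],[[0,0,0],0],[[0,0,0],0]], hand=1)

```text
time_s: 14.85
ee_pos: [0.5452, 0.0673, 0.0721]
eef_rot: [3.142, -0.001, 0.099]
force: [-0.5, 0.6, 1.3]
grip_width: 0.0335
grip_force: 35.0
```

Emit:
carry_out(motion=[[[0,0,-0.03],0],[[0,0,-0.1],0],[[0,0,-0.17],0],[[-0.01,0.02,-0.2],0],[[-0.04,0.08,-0.2],0],[[-0.11,0.2,-0.2],0],[[-0.19,0.34,-0.2],0],[[-0.27,0.48,-0.2],0],[[-0.35,0.62,-0.2],0],[[-0.43,0.77,-0.2],0],[[-0.51,0.92,-0.2],0]])

```text
time_s: 15.95
ee_pos: [0.4602, -0.1275, 0.1115]
eef_rot: [-3.141, 0.001, 0.099]
force: [1.0, -1.2, -3.0]
grip_width: 0.0335
grip_force: 35.0
```

Emit:
carry_out(motion=[[[-0.09,0.15,0],0],[[-0.18,0.31,0],0],[[-0.27,0.47,0],0],[[-0.35,0.62,0],0],[[-0.41,0.72,0],0],[[-0.4435,0.7798,0],0],[[-0.4435,0.7798,0.05],0],[[-0.4435,0.7798,0.12],0],[[-0.4435,0.7798,0.18],0],[[-0.4435,0.7798,0.22],0],[[-0.4435,0.7798,0.2325],0],[[-0.4435,0.7798,0.2325],0]])

```text
time_s: 17.15
ee_pos: [0.3891, -0.2894, 0.0653]
eef_rot: [-3.141, 0.0, 0.1]
force: [-0.1, 0.5, -3.1]
grip_width: 0.0334
grip_force: 35.0
```

Emit:
carry_out(motion=[[[0,0,0],0],[[0,0,0],0],[[0,0,0],0],[[0,0,0],0]], hand=-0.4)

```text
time_s: 17.55
ee_pos: [0.3889, -0.2899, 0.0654]
eef_rot: [3.141, -0.0, 0.099]
force: [-0.9, -0.1, -0.3]
grip_width: 0.0618
grip_force: 0.0
```

Emit:
carry_out(motion=[[[0,0,-0.08],0],[[0,0,-0.22],0],[[0,0,-0.4],0],[[0.02,-0.05,-0.55],0],[[0.08,-0.19,-0.65],0],[[0.16,-0.37,-0.7],0],[[0.26,-0.56,-0.7],0],[[0.36,-0.75,-0.7],0],[[0.46,-0.95,-0.7],0]])

```text
time_s: 18.45
ee_pos: [0.462, -0.0902, 0.2056]
eef_rot: [3.141, -0.001, 0.098]
force: [0.2, -0.4, -0.4]
grip_width: 0.0657
grip_force: 0.0
```

Emit:
carry_out(motion=[[[0.1,-0.1,0],0],[[0.2,-0.15,0],0],[[0.3,-0.18,0],0],[[0.35,-0.2,0],0],[[0.38,-0.2,0],0],[[0.38,-0.2,0],0]])

```text
time_s: 19.05
ee_pos: [0.5334, -0.0447, 0.2051]
eef_rot: [-3.142, 0.0, 0.099]
force: [0.3, -0.2, -0.0]
grip_width: 0.0657
grip_force: 0.0
```

```bash
python3 - <<'E'
from h import *
o=ctrl.get_obs();print(o["ee_pos"],o["eef_rot"])
p,W=cloud("wrist");cv2.imwrite("pics/w2.png",p)
P=W[np.isfinite(W[...,0])]
Q=P[(np.hypot(P[:,0]-.606,P[:,1]+.0285)<.045)&(P[:,2]>.048)&(P[:,2]<.058)];print("cyl",rect(Q))
p,W=cloud("top");cv2.imwrite("pics/t2.png",p)
E
```

```text
[ 0.5333725  -0.04465308  0.20510847] [-3.14152905e+00  3.84654078e-04  9.87132089e-02]
cyl (array([605.7, -28.6]), array([29.2, 44.2]), 12.53)
```

View pics/w2.png

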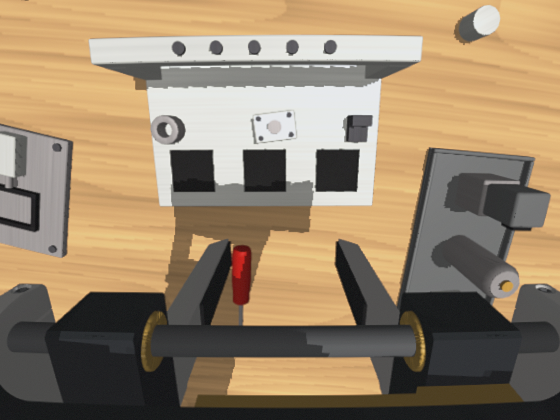

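The tall units are off the plate, with the valve and reservoir standing in the tray. The cylinder (274,127) is undisturbed.

Emit:
carry_out(motion=[[[0.05,0,0],0],[[0.14,-0.02,0],-0.01],[[0.25,-0.03,0],-0.019],[[0.34,-0.0437,0.05],-0.019],[[0.368,-0.0437,0.15],-0.019],[[0.368,-0.0437,0.3],-0.019],[[0.368,-0.0437,0.48],-0.019],[[0.368,-0.0437,0.65],-0.019],[[0.368,-0.0437,0.79],-0.019],[[0.368,-0.0437,0.87],-0.019],[[0.368,-0.0437,0.8955],-0.019],[[0.368,-0.0437,0.8955],-0.019]])

```text
time_s: 20.35
ee_pos: [0.606, -0.0285, 0.0265]
eef_rot: [3.142, -0.0, 0.218]
force: [0.1, 0.1, 0.1]
grip_width: 0.0657
grip_force: 0.0
```

Emit:
carry_out(motion=[[[0,0,0],0],[[0,0,0],0],[[0,0,0],0],[[0,0,0],0],[[0,0,0],0]], hand=1)

```text
time_s: 20.85
ee_pos: [0.6061, -0.0285, 0.0271]
eef_rot: [3.141, -0.001, 0.218]
force: [-0.4, -0.3, 6.1]
grip_width: 0.0439
grip_force: 35.0
```

Emit:
carry_out(motion=[[[0,0,-0.03],0],[[0,0,-0.1],0],[[0,0,-0.22],0],[[0,0,-0.38],0],[[0,0,-0.54],0],[[0,0,-0.7],0],[[-0.02,0,-0.84],0.005],[[-0.08,-0.05,-0.9],0.012],[[-0.16,-0.15,-0.9],0.025],[[-0.25,-0.3,-0.9],0.037],[[-0.35,-0.46,-0.9],0.05],[[-0.45,-0.63,-0.9],0.057]])

```text
time_s: 22.05
ee_pos: [0.4893, 0.0758, 0.2071]
eef_rot: [-3.141, -0.001, -0.144]
force: [1.4, 0.8, -1.6]
grip_width: 0.0437
grip_force: 35.0
```

Emit:
carry_out(motion=[[[-0.08,-0.17,0],0],[[-0.17,-0.36,0],0],[[-0.27,-0.55,0],0],[[-0.36,-0.74,0],0],[[-0.42,-0.87,0],0],[[-0.45,-0.92,0],0],[[-0.45,-0.92,0],0],[[-0.45,-0.92,0],0]])

```text
time_s: 22.85
ee_pos: [0.4274, 0.2691, 0.2065]
eef_rot: [3.141, -0.0, -0.14]
force: [0.3, -0.6, -1.0]
grip_width: 0.0438
grip_force: 35.0
```

```bash
python3 - <<'E'
from h import *
o=ctrl.get_obs();print(o["ee_pos"],o["eef_rot"])
p,W=cloud("wrist");cv2.imwrite("pics/w3.png",p);np.save("w3.npy",W)
r=finder.cut_out("wrist","nest");print(r and r[0]["conf"])
P=W[r[0]["mask"]];P=P[np.isfinite(P[:,0])]
for a,b in((.008,.014),(.017,.023),(.028,.036)):
    Q=P[(P[:,2]>a)&(P[:,2]<b)];print(a,len(Q),rect(Q) if len(Q)>4 else"")
print("pin",[ (x["location"],x["conf"]) for x in finder.pinpoint("wrist","nest")][:2])
E
```

```text
[0.42736199 0.26905567 0.20651555] [ 3.14147646e+00 -2.64923187e-04 -1.40158429e-01]
0.73
0.008 11990 (array([495.5, 297.3]), array([129.9, 158.9]), -8.48)
0.017 968 (array([487.7, 293.7]), array([ 76.2, 156.1]), -25.81)
0.028 1304 (array([538.7, 290.7]), array([29.7, 60.5]), -9.13)
pin [([249.2, 151.4], 0.87)]
```

View pics/w3.png

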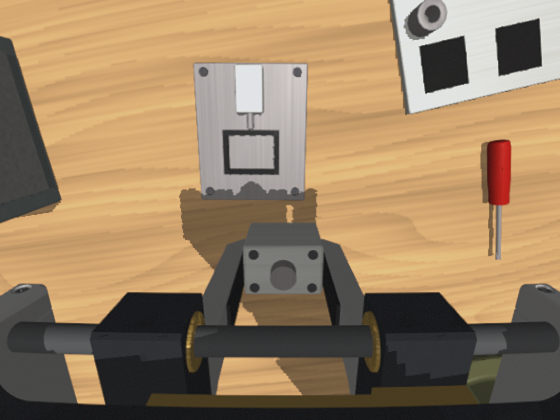

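The pocket's black strips show at columns 222-279, rows 129-174, unobstructed. The cylinder is held straight.

```bash
python3 - <<'E'
from h import *
W=np.load("w3.npy");p=cv2.imread("pics/w3.png").max(2)
m=np.zeros((420,560),np.uint8);m[120:182,212:290]=(p[120:182,212:290]<70)
n,l,s,_=cv2.connectedComponentsWithStats(m);k=1+s[1:,4].argmax();m=l==k;print(s[k])
P=W[m];print(np.percentile(P[:,2],[5,50,95]))
r=rect(P);print("outer all",r)
Q=P[(P[:,2]>.016)];print("outer top",rect(Q))
# inner: fill hole
f=np.zeros_like(m,np.uint8);c,_=cv2.findContours(m.astype(np.uint8),cv2.RETR_CCOMP,cv2.CHAIN_APPROX_NONE)
c=sorted(c,key=cv2.contourArea)
for q in c[-2:]:
    q=q.reshape(-1,2);print("contour",rect(W[q[:,1],q[:,0]]))
from plan import *
E
```

```text
[223 130  56  44 754]
[nan nan nan]
outer all (array([476. , 300.4]), array([63.1, 50.5]), -8.33)
outer top (array([476. , 299.9]), array([64.6, 50.5]), -7.54)
contour (array([476.3, 299.2]), array([56.5, 43.1]), -8.95)
contour (array([476. , 299.9]), array([64.6, 50.5]), -7.54)
```

Emit:
carry_out(motion=[[[0.08,-0.07,0],0.0005],[[0.17,-0.14,0],0.0005],[[0.21,-0.18,0.05],0.0005],[[0.2196,-0.1865,0.15],0.0005],[[0.2196,-0.1865,0.3],0.0005],[[0.2196,-0.1865,0.45],0.0005],[[0.2196,-0.1865,0.6],0.0005],[[0.2196,-0.1865,0.72],0.0005],[[0.2196,-0.1865,0.79],0.0005],[[0.2196,-0.1865,0.84],0.0005],[[0.2196,-0.1865,0.88],0.0005],[[0.2196,-0.1865,0.895],0.0005]])

```text
time_s: 24.2
ee_pos: [0.476, 0.3006, 0.0271]
eef_rot: [-3.141, -0.0, -0.143]
force: [-0.6, 0.9, -0.6]
grip_width: 0.0437
grip_force: 35.0
```

Emit:
carry_out(motion=[[[0,0,0],0],[[0,0,0.005],0],[[0,0,0.005],0]])

```text
time_s: 24.5
ee_pos: [0.4763, 0.3009, 0.0271]
eef_rot: [-3.141, -0.001, -0.143]
force: [-0.9, -0.2, 3.7]
grip_width: 0.0438
grip_force: 35.0
```

Emit:
carry_out(motion=[[[0,0,0],0],[[0,0,0],0],[[0,0,0],0],[[0,0,-0.03],0],[[0,0,-0.1],0],[[0,0,-0.25],0],[[0,0,-0.42],0],[[0,0,-0.6],0],[[0,0,-0.78],0],[[-0.1,0.1,-0.9],0],[[-0.2,0.15,-0.9],0],[[-0.2,0.15,-0.9],0]], hand=-0.4)

```text
time_s: 25.7
ee_pos: [0.4307, 0.2763, 0.2084]
eef_rot: [-3.14, -0.002, -0.143]
force: [0.1, 0.6, -0.9]
grip_width: 0.0658
grip_force: 0.0
```

```bash
python3 - <<'E'
from h import *
o=ctrl.get_obs();print(o["ee_pos"],o["eef_rot"])
p,W=cloud("wrist");cv2.imwrite("pics/w4.png",p[60:260,150:400])
P=W[np.isfinite(W[...,0])]
Q=P[(np.hypot(P[:,0]-.476,P[:,1]-.3)<.032)&(P[:,2]>.045)]
print(rect(Q[Q[:,2]<.058]),np.percentile(Q[:,2],[5,25,50,75,99]))
Q=Q[Q[:,2]<.058];A=np.c_[Q[:,:2]-Q[:,:2].mean(0),np.ones(len(Q))];print("tilt",np.linalg.lstsq(A,Q[:,2],rcond=None)[0])
# tray contents
p,W=cloud("top");P=W[np.isfinite(W[...,0])]
for c in((.555,-.2865),(.472,-.2885),(.389,-.2905)):
    Q=P[(np.hypot(P[:,0]-c[0],P[:,1]-c[1])<.05)&(P[:,2]>.09)];print(rect(Q),Q[:,2].max())
E
```

```text
[0.43069969 0.27630723 0.20842904] [-3.13997551e+00 -2.08957514e-03 -1.42784177e-01]
(array([476.7, 301. ]), array([43.6, 29.2]), -8.28) [0.06091629 0.32202532 0.32841389 0.33036842 0.34269157]
tilt [-0.01827457  0.00261691  0.05392301]
(array([ 552.9, -286. ]), array([41.5, 37.9]), 4.0) 0.10961202868261866
(array([ 472.6, -286.8]), array([40.1, 40.7]), 0.56) 0.10978868505314232
(array([ 389.3, -288.6]), array([31.4, 31.4]), -25.18) 0.10736154624727823
```

View pics/w4.png

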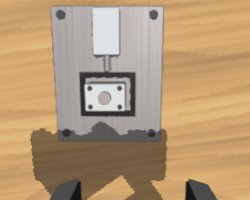

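Seated: the top is flat at z = 54 mm, it is centred, and it shows within the strips at crop (107,97). Now for the regulator.

Emit:
carry_out(motion=[[[0.02,0.12,0],-0.005],[[0.04,0.3,0],-0.015],[[0.07,0.5,0],-0.025],[[0.1,0.7,0],-0.035],[[0.13,0.9,0],-0.0387],[[0.135,0.94,0],-0.0387]])

```text
time_s: 26.4
ee_pos: [0.4324, 0.084, 0.2064]
eef_rot: [3.141, 0.0, 0.098]
force: [-0.1, 0.7, -0.4]
grip_width: 0.0654
grip_force: 0.0
```

Emit:
carry_out(motion=[[[-0.03,0.15,0],0],[[-0.07,0.33,0],0],[[-0.11,0.53,0],0],[[-0.15,0.73,0],0],[[-0.19,0.92,0],0],[[-0.194,0.935,0],0]])

```text
time_s: 27.0
ee_pos: [0.4121, -0.106, 0.2062]
eef_rot: [3.141, 0.0, 0.096]
force: [-0.7, -0.0, -0.2]
grip_width: 0.066
grip_force: 0.0
```

Emit:
carry_out(motion=[[[-0.03,0.15,0],0],[[-0.07,0.33,0],0],[[-0.11,0.53,0],0],[[-0.15,0.73,0],0],[[-0.18,0.88,0],0],[[-0.194,0.935,0],0],[[-0.194,0.935,0],0],[[-0.194,0.935,0],0],[[-0.194,0.935,0],0]])

```text
time_s: 27.9
ee_pos: [0.3925, -0.2919, 0.2063]
eef_rot: [-3.141, -0.0, 0.102]
force: [-0.1, 0.1, 0.6]
grip_width: 0.0656
grip_force: 0.0
```

```bash
python3 - <<'E'
from h import *
from plan import *
A=[];Y=[]
for k in range(3):
    o=ctrl.get_obs();A.append(o["ee_pos"]*1000);Y.append(o["eef_rot"][2]);p,W=cloud("wrist")
print(np.array(A),Y);c=np.mean(A,0);y=np.mean(Y)
P=W[np.isfinite(W[...,0])];Q=P[(np.hypot(P[:,0]-.389,P[:,1]+.2895)<.03)&(P[:,2]>.095)&(P[:,2]<.12)];print(len(Q),rect(Q) if len(Q)>4 else"")
print(step(c,(389,-290.2,65.5),y),"turn",(y-.099)/2/np.pi)
E
```

```text
[[ 392.5192517  -291.85096756  206.30405933]
 [ 392.46632789 -292.00530723  206.40152933]
 [ 392.42293834 -292.16929432  206.4100493 ]] [np.float64(0.10151455812684373), np.float64(0.101527419489849), np.float64(0.10136710996871989)]
953 (array([ 388.8, -289. ]), array([32.8, 32.9]), 6.06)
[-0.0163, -0.0108, 0.7044] turn 0.0003930643043397377
```

Emit:
carry_out(motion=[[[-0.0163,-0.0125,0.08],0.0004],[[-0.0163,-0.0125,0.22],0.0004],[[-0.0163,-0.0125,0.38],0.0004],[[-0.0163,-0.0125,0.54],0.0004],[[-0.0163,-0.0125,0.64],0.0004],[[-0.0163,-0.0125,0.69],0.0004],[[-0.0163,-0.0125,0.7045],0.0004],[[-0.0163,-0.0125,0.7045],0.0004]])

```text
time_s: 28.85
ee_pos: [0.3888, -0.291, 0.0658]
eef_rot: [3.141, -0.0, 0.098]
force: [0.6, -0.9, -0.4]
grip_width: 0.0655
grip_force: 0.0
```

Emit:
carry_out(motion=[[[0,0,0],0],[[0,0,0],0],[[0,0,0],0],[[0,0,0],0],[[0,0,0],0],[[0,0,0],0]], hand=1)

```text
time_s: 29.45
ee_pos: [0.3885, -0.291, 0.0654]
eef_rot: [3.142, -0.0, 0.098]
force: [0.0, 1.1, 2.0]
grip_width: 0.0335
grip_force: 35.0
```

```bash
cat > cur.py <<'E'
from h import *
from plan import *
def cur(k=4):
    A=[];Y=[]
    for _ in range(k):
        o=ctrl.get_obs();A.append(o["ee_pos"]*1000);Y.append(o["eef_rot"][2]);camera("top")
    print(np.array(A).std(0),Y);return np.mean(A,0),np.mean(Y)
E
python3 - <<'E'
from cur import *
c,y=cur();print(c,y,step(c,(545,66.9,72.6),y))
E
```

```text
[0.01091495 0.00554454 0.00999562] [np.float64(0.09757568873801814), np.float64(0.09760026835933844), np.float64(0.09759148877093171), np.float64(0.09757155796171268)]
[ 388.55790082 -290.96808027   65.41641651] 0.09758475095750024 [0.9528, -1.7046, -0.0359]
```

Emit:
carry_out(motion=[[[0,0,-0.03],0],[[0,0,-0.1],0],[[0,0,-0.19],0],[[0.01,-0.02,-0.23],0],[[0.04,-0.08,-0.24],0],[[0.11,-0.2,-0.24],0],[[0.19,-0.34,-0.24],0],[[0.27,-0.48,-0.24],0],[[0.35,-0.63,-0.24],0],[[0.43,-0.78,-0.24],0],[[0.51,-0.92,-0.24],0]])

```text
time_s: 30.75
ee_pos: [0.472, -0.0954, 0.1126]
eef_rot: [-3.141, 0.001, 0.098]
force: [0.4, -0.6, -3.4]
grip_width: 0.0335
grip_force: 35.0
```

Emit:
carry_out(motion=[[[0.09,-0.15,0],0],[[0.18,-0.31,0],0],[[0.27,-0.47,0],0],[[0.35,-0.62,0],0],[[0.41,-0.73,0],0],[[0.4428,-0.7846,0],0],[[0.4428,-0.7846,0.05],0],[[0.4428,-0.7846,0.11],0],[[0.4428,-0.7846,0.15],0],[[0.4428,-0.7846,0.17],0],[[0.4428,-0.7846,0.17],0],[[0.4428,-0.7846,0.17],0]])

```text
time_s: 31.95
ee_pos: [0.5451, 0.0665, 0.0795]
eef_rot: [3.142, -0.0, 0.097]
force: [0.5, -0.9, -2.5]
grip_width: 0.0336
grip_force: 35.0
```

```bash
python3 - <<'E'
from cur import *
c,y=cur();print(c,y,step(c,(545.1,66.9,72.3),y))
E
```

```text
[0.0396125  0.09294006 0.08386577] [np.float64(0.09698467311444259), np.float64(0.09718710934495545), np.float64(0.0973314321344636), np.float64(0.09746363640802858)]
[545.14514047  66.68364865  79.68035708] 0.09724171275047255 [-0.0001, -0.0011, 0.0369]
```

Emit:
carry_out(motion=[[[0,0,0.01],0],[[0,0,0.025],0],[[0,0,0.035],0],[[0,0,0.037],0],[[0,0,0.037],0]])

```text
time_s: 32.65
ee_pos: [0.5451, 0.0672, 0.0723]
eef_rot: [-3.141, -0.0, 0.098]
force: [-2.2, 2.0, 4.5]
grip_width: 0.0337
grip_force: 35.0
```

Emit:
carry_out(motion=[[[0,0,0],0],[[0,0,0],0],[[0,0,0],0],[[0,0,-0.08],0],[[0,0,-0.22],0],[[0,0,-0.4],0],[[-0.02,0.05,-0.5],0],[[-0.06,0.19,-0.5],0],[[-0.12,0.37,-0.5],0],[[-0.18,0.56,-0.5],0],[[-0.24,0.75,-0.5],0],[[-0.3,0.95,-0.5],0]], hand=-0.4)

```text
time_s: 33.85
ee_pos: [0.5032, -0.1295, 0.172]
eef_rot: [3.141, -0.0, 0.098]
force: [-0.6, 0.2, -0.1]
grip_width: 0.066
grip_force: 0.0
```

Emit:
carry_out(motion=[[[-0.06,0.2,0],-0.0002],[[-0.12,0.4,0],-0.0002],[[-0.18,0.59,0],-0.0002],[[-0.22,0.72,0],-0.0002],[[-0.2364,0.7805,0],-0.0002],[[-0.2364,0.7805,0.06],-0.0002],[[-0.2364,0.7805,0.2],-0.0002],[[-0.2364,0.7805,0.37],-0.0002],[[-0.2364,0.7805,0.5],-0.0002],[[-0.2364,0.7805,0.55],-0.0002],[[-0.2364,0.7805,0.56],-0.0002],[[-0.2364,0.7805,0.56],-0.0002]])

```text
time_s: 35.05
ee_pos: [0.4725, -0.2877, 0.0606]
eef_rot: [3.141, -0.001, 0.1]
force: [-0.3, 0.1, 1.1]
grip_width: 0.0658
grip_force: 0.0
```

Emit:
carry_out(motion=[[[0,0,0],0],[[0,0,0],0],[[0,0,0],0],[[0,0,0],0],[[0,0,0],0],[[0,0,0],0]], hand=1)

```text
time_s: 35.65
ee_pos: [0.4721, -0.2881, 0.0604]
eef_rot: [3.141, -0.001, 0.099]
force: [-0.5, 1.9, 5.6]
grip_width: 0.0415
grip_force: 35.0
```

```bash
python3 - <<'E'
from cur import *
c,y=cur();print(c,y,step(c,(551.5,-19.2,67.5),y))
E
```

```text
[0.00290102 0.01469181 0.01518553] [np.float64(0.09878961033132772), np.float64(0.09881871568824185), np.float64(0.0988663131509091), np.float64(0.09879594499633826)]
[ 472.14651487 -288.14632489   60.40400081] 0.09881764604170423 [0.5275, -1.299, -0.0355]
```

Emit:
carry_out(motion=[[[0,0,-0.03],0],[[0,0,-0.1],0],[[0,0,-0.19],0],[[0.01,-0.02,-0.23],0],[[0.04,-0.09,-0.24],0],[[0.1,-0.22,-0.24],0],[[0.17,-0.38,-0.24],0],[[0.24,-0.54,-0.24],0],[[0.31,-0.7,-0.24],0],[[0.37,-0.85,-0.24],0]])

```text
time_s: 36.85
ee_pos: [0.5288, -0.1088, 0.1074]
eef_rot: [-3.141, 0.001, 0.099]
force: [0.8, -0.6, -2.0]
grip_width: 0.0413
grip_force: 35.0
```

Emit:
carry_out(motion=[[[0.05,-0.14,0],0],[[0.1,-0.28,0],0],[[0.14,-0.39,0],0],[[0.155,-0.435,0],0],[[0.1575,-0.449,0],0],[[0.1575,-0.449,0.05],0],[[0.1575,-0.449,0.11],0],[[0.1575,-0.449,0.15],0],[[0.1575,-0.449,0.17],0],[[0.1575,-0.449,0.17],0],[[0.1575,-0.449,0.17],0]])

```text
time_s: 37.95
ee_pos: [0.5514, -0.0193, 0.0741]
eef_rot: [3.142, -0.0, 0.099]
force: [0.2, 0.0, -1.7]
grip_width: 0.0417
grip_force: 35.0
```

```bash
python3 - <<'E'
from cur import *
c,y=cur();print(c,y,step(c,(551.5,-19.2,67.3),y))
E
```

```text
[0.04179738 0.05572838 0.10249284] [np.float64(0.09853018939754721), np.float64(0.09866367998834513), np.float64(0.09872233384867446), np.float64(0.09878017742848488)]
[551.44862196 -19.18131914  74.22856874] 0.09867409516576292 [0.0002, 0.0001, 0.0346]
```

Emit:
carry_out(motion=[[[0,0,0.01],0],[[0,0,0.025],0],[[0,0,0.033],0],[[0,0,0.035],0],[[0,0,0.035],0]])

```text
time_s: 38.65
ee_pos: [0.5514, -0.019, 0.0674]
eef_rot: [-3.142, -0.0, 0.099]
force: [-3.1, 1.3, 5.3]
grip_width: 0.0414
grip_force: 35.0
```

Emit:
carry_out(motion=[[[0,0,0],0],[[0,0,0],0],[[0,0,0],0],[[0,0,-0.08],0],[[0,0,-0.22],0],[[0,0,-0.4],0],[[0,0.05,-0.5],0],[[-0.02,0.19,-0.5],0],[[-0.04,0.37,-0.5],0],[[-0.06,0.56,-0.5],0],[[-0.08,0.75,-0.5],0],[[-0.1,0.93,-0.5],0]], hand=-0.4)

```text
time_s: 39.85
ee_pos: [0.5495, -0.2078, 0.1669]
eef_rot: [3.142, -0.0, 0.099]
force: [-0.2, 0.5, -0.4]
grip_width: 0.066
grip_force: 0.0
```

Emit:
carry_out(motion=[[[-0.01,0.17,0],0],[[-0.014,0.3,0],0],[[-0.014,0.38,0],0],[[-0.014,0.4,0],0],[[-0.014,0.4,0.06],0],[[-0.014,0.4,0.2],0],[[-0.014,0.4,0.35],0],[[-0.014,0.4,0.46],0],[[-0.014,0.4,0.5],0],[[-0.014,0.4,0.5085],0],[[-0.014,0.4,0.5085],0]])

```text
time_s: 40.95
ee_pos: [0.5552, -0.2857, 0.066]
eef_rot: [3.141, -0.001, 0.099]
force: [-0.4, 0.7, 0.6]
grip_width: 0.0655
grip_force: 0.0
```

Emit:
carry_out(motion=[[[0,0,0],0],[[0,0,0],0],[[0,0,0],0],[[0,0,0],0],[[0,0,0],0],[[0,0,0],0]], hand=1)

```text
time_s: 41.55
ee_pos: [0.5549, -0.2861, 0.0655]
eef_rot: [3.141, -0.0, 0.099]
force: [-1.1, -0.0, 3.0]
grip_width: 0.0358
grip_force: 34.9
```

```bash
python3 - <<'E'
from cur import *
c,y=cur();print(c,y,step(c,(563.2,-108.9,72.3),y))
E
```

```text
[0.00913318 0.01775351 0.00627548] [np.float64(0.09885763333210873), np.float64(0.09883492764050761), np.float64(0.0987973586605364), np.float64(0.09887702529256681)]
[ 554.92900129 -286.11356865   65.50155224] 0.09884173623142989 [0.1286, -0.8777, -0.034]
```

Emit:
carry_out(motion=[[[0,0,-0.03],0],[[0,0,-0.1],0],[[0,0,-0.19],0],[[0,-0.03,-0.23],0],[[0.01,-0.1,-0.24],0],[[0.03,-0.22,-0.24],0],[[0.055,-0.37,-0.24],0],[[0.075,-0.52,-0.24],0],[[0.1,-0.67,-0.24],0],[[0.115,-0.79,-0.24],0],[[0.125,-0.85,-0.24],0],[[0.1286,-0.8777,-0.24],0]])

```text
time_s: 42.95
ee_pos: [0.5629, -0.1074, 0.113]
eef_rot: [-3.141, 0.001, 0.1]
force: [0.2, 0.1, -3.8]
grip_width: 0.0359
grip_force: 34.9
```

Emit:
carry_out(motion=[[[0,0,0.03],0],[[0,0,0.08],0],[[0,0,0.13],0],[[0,0,0.16],0],[[0,0,0.17],0],[[0,0,0.17],0],[[0,0,0.17],0]])

```text
time_s: 43.65
ee_pos: [0.5633, -0.1089, 0.0795]
eef_rot: [3.141, -0.0, 0.099]
force: [0.8, -0.2, -4.0]
grip_width: 0.0361
grip_force: 34.9
```

```bash
python3 - <<'E'
from cur import *
c,y=cur();print(c,y,step(c,(563.2,-108.9,72.2),y))
E
```

```text
[0.00719596 0.03074456 0.04145407] [np.float64(0.09872320479696328), np.float64(0.09876976015981498), np.float64(0.09882245023700253), np.float64(0.09887073978330929)]
[ 563.28380263 -108.89347677   79.56163366] 0.09879653874427252 [-0.0004, -0.0, 0.0368]
```

Lower, release, then back off to the viewing pose used for w1.

Emit:
carry_out(motion=[[[0,0,0.01],0],[[0,0,0.025],0],[[0,0,0.035],0],[[0,0,0.037],0],[[0,0,0.037],0]])

```text
time_s: 44.35
ee_pos: [0.5631, -0.1088, 0.0725]
eef_rot: [3.142, -0.0, 0.099]
force: [-4.5, 1.6, 5.9]
grip_width: 0.0358
grip_force: 34.9
```

Emit:
carry_out(motion=[[[0,0,0],0],[[0,0,0],0],[[0,0,0],0],[[0,0,-0.08],0],[[0,0,-0.22],0],[[0,0,-0.4],0],[[0,0,-0.57],0],[[-0.02,-0.1,-0.66],0],[[-0.05,-0.25,-0.668],0],[[-0.0745,-0.4,-0.668],0],[[-0.0745,-0.4373,-0.668],0],[[-0.0745,-0.4373,-0.668],0]], hand=-0.4)

```text
time_s: 45.55
ee_pos: [0.5398, -0.0227, 0.2056]
eef_rot: [3.141, -0.0, 0.1]
force: [-0.1, -0.1, -0.1]
grip_width: 0.0656
grip_force: 0.0
```

```bash
python3 - <<'E'
from h import *
for _ in range(4): camera("top")
p,W=cloud("wrist");cv2.imwrite("pics/w5.png",p);P=W[np.isfinite(W[...,0])]
def sel(x,y,r,z0,z1):return P[(np.hypot(P[:,0]-x,P[:,1]-y)<r)&(P[:,2]>z0)&(P[:,2]<z1)]
for nm,c,z0,z1 in(("reg",(.5427,.0669),.104,.118),("reg block",(.5427,.0669),.062,.072),("res",(.5516,-.0207),.094,.12),("valve",(.5605,-.1082),.108,.118),("vblock",(.5605,-.1082),.058,.068)):
    Q=sel(*c,.032,z0,z1)
    print(nm,len(Q),Q[:,2].max().round(4),rect(Q))
B=W[(W[...,2]>.108)&(W[...,0]>.63)];print("bar",len(B),rect(B))
for q in("bush","jaw"):
    r=finder.cut_out("wrist",q);Q=W[r[0]["mask"]];Q=Q[np.isfinite(Q[:,0])];print(q,np.median(Q,0))
E
```

```text
reg 1058 0.1122 (array([545.1,  67.3]), array([33.3, 33.5]), 8.0)
reg block 630 0.0699 (array([545.1,  67.4]), array([42. , 42.5]), 8.22)
res 1480 0.1136 (array([550.5, -18.5]), array([41.1, 41. ]), 20.17)
valve 1498 0.1142 (array([ 563. , -108.7]), array([36.2, 36.7]), 5.68)
vblock 341 0.0679 (array([ 563.2, -108.6]), array([41.9, 42.2]), 4.83)
bar 9098 (array([666.4,  -8.8]), array([ 21.4, 270.1]), 5.84)
bush [0.59138092 0.09120149 0.03939299]
jaw [ 0.61370624 -0.12037505  0.02692867]
```

View pics/w5.png

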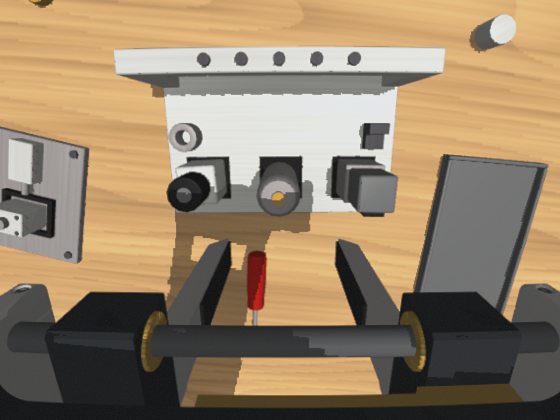

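All units stand back on their squares within about 1 mm of where they were, at (188,190), (280,190) and (376,190). The bush and jaw look untouched, and the cylinder is in the nest (10,222).

```bash
python3 -c "
from station import ctrl
print(ctrl.hand_in())"
```

```text
the job is handed in; nothing more can be done
None
```

The cylinder is seated flat in the nest pocket, all three tall units are back upright within about 1 mm of where they stood, the bush and jaw were left alone, and the job was handed in at about 46 s of the 144 s allowed.

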